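# Turn the nested tote end for end and stack it

### The arm

A 6-joint arm with a two-finger parallel gripper is mounted at the origin on the work surface. World frame = base frame: x ahead of the robot, y to its left, z up, the work surface at z = 0. Lengths are in mm, angles in rad, forces in N, time in s.
With the tool pointing down it reaches from about 300 to 875 mm from the base axis. Payload 6.4 kg.
Tool frame: the origin (TCP) lies at the very end of the fingers, on their centre line; the grasp point (between the pads) lies 19 mm behind it (ctrl.pinch_z is the distance from the TCP to the grasp point, in mm); z points along the fingers, y is the line along which they close (so a half turn about z gives the same grasp; the last joint's range is limited). The gripper opens to 85 mm and grips with 20 to 120 N. Pads are 22 mm wide; open, the fingers measure 114 mm over their backs; the gripper's body (76 mm by 85 mm) begins 54 mm behind the grasp point. The pads swing forward as they close: fully open they stand 13 mm farther back than shut.
Start: joints at [-1.407, 0.181, 1.607, -0, 1.354, -0.206], TCP at [207.838, -536.138, 231.288] pointing down, gripper open.
Joint ranges: [-2.99, 2.99], [-0.89, 2.07], [0.3, 2.58], [-1.14, 4.28], [0, 2.63], [-3.12, 3.12]. Speed limits (rad/s): [2.57, 2.57, 3.01, 3.14, 3.14, 3.14].

### API

Orientations are given as a unit quaternion [x, y, z, w].
In Python, from station import ctrl gives the robot as it stands.
- The arm moves only by the tool apply_moves, never from a script. Its argument "moves" is a list of rows, each a list of 3 entries, a list of its own where there are three numbers: the shift along the tool's x, y, z normalised to -1 to 1, where 1 is 0.3 m, then the turn, a rotation vector about the tool's x, y, z normalised to -1 to 1, where 1 is 180 degrees, then the closure, from -1 (fully open) to 1 (shut). In form: [[[tx, ty, tz], [rx, ry, rz], fingers], ...]. A call has 1 to 10 rows; each row shifts and turns the commanded pose from where the row before left it, along the tool's axes as they then stand; what a row does not reach is not made up. A row lasts 1/8 s, in which the tool goes at most 62.5 mm and 10.7 degrees, less where a joint would pass 70% of its speed; a pose out of reach is approached as far as the arm can. A call with a number of a shift or a turn outside -1 to 1 is refused whole. A call with a gripper value outside its range is refused whole. The fingers move at their own pace and stop on an object; "grip_force" is the grip in N (left out, the last holds). Time passes only in rows, so rows that do not move let the fingers close. It gives the time, the measured TCP pose, the force, the opening and the grip force at its end, in the units of the state.
- ctrl.read_state(): the state, without advancing time (a new reading comes with each control period).
- ctrl.get_image(name): name is "scene" or "side" or "wrist"; returns a dict with "frame" (400x640x3 uint8, red, green, blue), "fx", "fy", "cx", "cy" (pixels), "k1" (the pictures are not rectified: a ray, as slopes to the right and down, at radius r is drawn at 1 + k1 r^2 times it, then the intrinsics apply), "R" (3x3) and "t" (3): a world point X has camera coordinates R X + t; the wrist camera has in their place "mount" (4x4, takes a point from camera to tool coordinates, whose origin is the TCP and whose axes are the flange's). Camera axes: x right, y down, z forward; pixel columns grow to the right and rows downward; lengths in mm; the calibration is good to about 2 mm. A picture is of the moment at which its call begins: read the wrist's pose just before it. There is no depth.
- ctrl.close_job(): hands the job in; it is judged then, once.
Trained networks look in a picture, given as the dict that the camera call returned (one of the last four; its "shot" number tells which), for a name from the list of things; names that differ only in an ending like _2 or _b are one class to them, and where a whole thing is asked for, a point or a joint stands for the part that bears it (a point fixed in the world has none). Each returns a list of dicts, best first, with "conf" (0 to 1); they miss things now and then, are a little off and sometimes report something else, mostly with a low value. They report only what shows in the picture. A call takes as long as a camera call.
- ctrl.look_for(picture, target): "xyz" ([x, y, z] in mm, in world coordinates, good to about 4 mm: the middle of the surface that is visible of it).
- ctrl.masks_of(picture, target): "region" (400x640 bool, what is visible of it).
- ctrl.spot_point(picture, target): "xyz" ([x, y, z] in mm, in world coordinates, good to about 4 mm: a listed point, or the origin of a listed thing).
The state is a dict: "time": time; "joint_pos": joint angles; "dq": joint speeds; "joint_torque": joint torques, N m; "ee_pos": TCP position; "tool_rot": TCP orientation; "wrist_force": force on the tool from outside, world axes, zero at the start; "wrist_torque": the same for the moment, N m; "grip_width": opening from 0.0 (shut) to 1.0 (fully open); "grasp_force": force on a finger pad.
Only numpy, scipy, OpenCV 4.12 (cv2) and the standard library are available. Lean on these libraries where they do the work, as an engineer would, in place of code of your own. Each camera call takes 0.05 s, during which the arm holds its last target. There are 200 camera calls.

### The job

The empty tote under the wire shelf was put into the tote of jars the same way round, so it has nested and rests on the jar lids. Lift it out, turn it end for end and stack it back on the tote of jars, so that all four feet sit down in the ledge pockets and it stands level, clear of the jars, with its red end over the plain end of the lower tote. Handle the lower tote gently: do not bang or press hard on it, do not push it out of its place or tip it, and leave the jars and the can standing round about where they are; let go when done.

Things in the scene. Friction and masses are not known exactly. Their poses are not given: they have to be found in the camera images.
- top_mid (a point): Empty upper tote, grey plastic, 0.2 to 0.34 kg, 270 (x) by 170 (y) by 105 mm high; base 185 by 110. Point: its middle, half-way up. x points to its RED end, z up. Both ends are flared hand-holds (see top_red, top_grey). Four feet, 22 mm long, under side ribs at x = +76 and -38 mm, outer edges 74 mm off the centre line. Starts nested in the lower tote, same way round, 52 mm higher.
- top_red (a point): Upper tote, middle of the top edge of its red end wall (130 mm along +x and 52.5 mm up from top_mid). Hand-hold: the upper 57 mm of this wall is flat, leans outward 30 degrees from vertical (top outermost), is 8 mm thick square to the wall and 118 mm or more wide; gripped squarely by a gripper leaning outward 30 degrees, in line with the wall.
- top_grey (a point): Upper tote, middle of the top edge of its grey end wall (130 mm along -x and 52.5 mm up from top_mid). Hand-hold like the red one, leaning outward 30 degrees the other way. While nested, only the upper 52 mm in height of the wall stands out of the lower tote.
- low_mid (a point): Lower tote, same mould, sizes and axes, its red end at +x; six squat jars packed in it (lids 52 mm above its underside), 1.6 kg in all, loose on the counter under the shelf. Point: its middle, 52.5 mm above its underside. A tote put on the same way round drops through the side channels and nests; turned end for end, its feet stand in the pockets, middle over middle, 92 mm higher.
- low_red (a point): Lower tote, middle of the top edge of its red end wall (130 mm along +x and 52.5 mm up from low_mid).
- low_pocket (a point): One of the lower tote's four foot pockets, on the ledges 13 mm below the long rims: floor of the one at x = +38 mm, y = +70 mm; the others are at x = +38 and -76 mm on both sides. Each has 8 mm high bosses at its ends and takes a foot with 2.5 mm to spare each way lengthwise, 2 to 3.5 mm sideways. At x = +76 and -38 mm channels cut the ledge.
- overshelf: Fixed wire shelf cantilevered over the counter from two uprights at its right. Origin on the counter below it; x points from its open edge (left) to the uprights (right). It covers x = -45 to +180, y = -157 to +157 mm; lowest parts, brackets at y = +-125, are 275 mm above the counter, the wires 300. Uprights 26 mm square at x = 195, y = +-125. The tote's red end lies under it.
- mat: Thin black drying mat fixed on the counter left of the shelf, 3 mm thick, 300 (x) by 360 mm (y), origin at its centre. Free space to set a tote down.
- spice_mid (a point): Bystander: centre of a loose small jar with red cap, 52 mm diameter, 85 high.
- can_mid (a point): Bystander: centre of a loose green food can, 70 mm diameter, 85 high.
- jam_mid (a point): Bystander: centre of a loose amber jam jar, 60 mm diameter, 90 high. The three stand beyond the tote, beyond the mat and between, in any order.

How it is judged (in metres and radians):
At the end, for the whole second after the job is handed in: Upper tote turned end for end and stacked: its middle 92 mm (+-4) above and within 10 mm of the lower tote's middle, red end over the plain end, level within 2 degrees, at rest; lower tote level; lower tote and bystanders within 25 mm of where they began (z of top_mid in the frame of low_mid between 0.088 and 0.096 m and horizontal distance between top_mid and low_mid below 0.01 m and x of top_red in the frame of low_mid below -0.11 m and angle between each of top_mid, low_mid's own z axis and vertical below 0.035 rad and distance of each of low_mid, spice_mid, can_mid, jam_mid from where it was at the start of the episode below 0.025 m and linear speed of top below 0.01 m/s); the robot touches nothing.
It fails at once if the totes are banged or pressed together with more than 35 N (contact force between top and low above 35 N).
It fails at once if the lower tote is pushed more than 40 mm or tipped (distance of low_mid from where it was at the start of the episode above 0.04 m or angle between low_mid's own z axis and vertical above 0.2 rad).
It fails at once if a bystander jar or can is knocked over or pushed away (angle between any of spice_mid, can_mid, jam_mid's own z axis and vertical above 0.5 rad or distance of any of spice_mid, can_mid, jam_mid from where it was at the start of the episode above 0.04 m).
It also fails if it takes over 69 s, if anything falls off the work surface, if the arm or the gripper's body presses on something with over 40 N, if the wrist force passes 120 N, or if a joint passes its speed limit or range.

## Working session

There is one attempt and no reset: what is moved stays moved. The work goes in short steps, Python scripts to look and compute and a tool call to move; the robot and the scene stay as the last step left them, time stands still between calls to the robot, and variables do not carry over. Pictures are saved under pics/ and viewed, at most 10 in all, crops included, and the job is handed in when it is done.

Besides the shell and the picture viewer there is one more tool, called after "Call:" by a JSON object that holds its "method" and its "body". apply_moves: Moves the arm, as the interface text tells. Its arguments: {"type":"object","properties":{"moves":{"type":"array","items":{"type":"array"}},"grip_force":{"type":"number"}},"required":["moves"]}

```bash
mkdir -p pics; ls
cat > m.py <<'E'
from station import ctrl
import numpy as np, cv2
def pts(cam,names):
    p=ctrl.get_image(cam)
    for n in names:
        r=ctrl.spot_point(p,n)
        print(cam,n,[(np.round(d['xyz'],1).tolist(),round(d['conf'],2)) for d in r[:2]])
    return p
E
python3 - <<'E'
from m import *
s=ctrl.read_state();print(s['ee_pos'],s['tool_rot'],s['time'])
N=['top_mid','top_red','top_grey','low_mid','low_red','low_pocket','overshelf','mat','spice_mid','can_mid','jam_mid']
a=[]
for c in ['scene','side']:
    p=pts(c,N);a.append(p['frame']);print(p['t'],p['R'])
cv2.imwrite('pics/a.png',cv2.cvtColor(a[0],cv2.COLOR_RGB2BGR));cv2.imwrite('pics/b.png',cv2.cvtColor(a[1],cv2.COLOR_RGB2BGR))
print(ctrl.read_state()['time'])
E
```

```text
pics
[ 207.72814077 -535.57958099  230.36746105] [ 9.82956130e-01  1.83838162e-01  1.63565202e-05 -8.81399356e-04] 0.0
scene top_mid [([554.6, -202.3, 104.6], 0.77)]
scene top_red [([515.0, -333.7, 157.0], 0.86)]
scene top_grey [([593.6, -81.0, 157.9], 0.95), ([516.1, -329.9, 156.3], 0.31)]
scene low_mid [([761.4, -142.0, 43.1], 0.35)]
scene low_red []
scene low_pocket [([611.0, -261.4, 89.8], 0.78)]
scene overshelf [([765.3, -142.5, 43.2], 0.46)]
scene mat [([543.5, 224.2, 3.1], 0.85)]
scene spice_mid [([763.3, 141.2, 42.6], 0.86)]
scene can_mid [([763.2, -141.5, 44.2], 0.7), ([611.7, -262.3, 89.7], 0.15)]
scene jam_mid [([743.1, 29.6, 44.4], 0.85)]
[ 533.6653044  -268.16496197 1138.52290921] [[-0.73837254  0.67435755  0.00691966]
 [ 0.57203293  0.63170305 -0.52319173]
 [-0.35718946 -0.38235213 -0.85218691]]
side top_mid [([553.5, -204.0, 106.1], 0.63)]
side top_red [([513.0, -331.8, 160.2], 0.93)]
side top_grey [([592.0, -76.8, 156.8], 0.77)]
side low_mid []
side low_red [([556.9, -203.9, 103.5], 0.41)]
side low_pocket [([592.2, -74.3, 154.1], 0.7)]
side overshelf []
side mat [([540.4, 227.2, 0.5], 0.84)]
side spice_mid [([759.9, 145.7, 38.9], 0.9)]
side can_mid [([764.5, -143.8, 40.4], 0.78)]
side jam_mid [([745.5, 36.1, 42.9], 0.8)]
[451.66101057 354.88142409 892.39654967] [[-0.76642984 -0.64215206  0.01503428]
 [-0.35329206  0.4018873  -0.8447907 ]
 [ 0.536442   -0.65278429 -0.53488564]]
1.2
```

View pics/a.png

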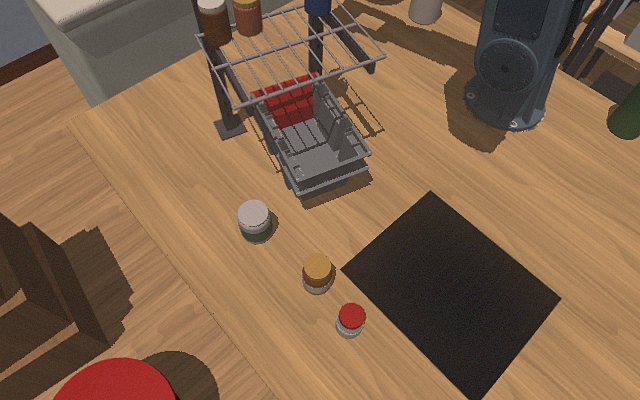

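View pics/b.png

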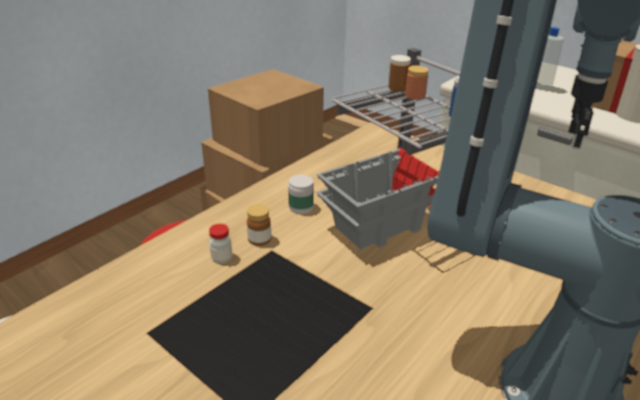

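The scene view shows the nested totes with the red end (290,95) under the shelf and the grey end (330,170) free. The can is at (255,220), the jam at (318,272) and the spice at (350,320). The side view agrees. The tote's red end points along yaw of about -107°. My plan is to grip the grey end, set the tote on the mat turned +90°, regrip the red end, turn another +90° and stack it.

```bash
cat >> m.py <<'E'
from scipy.spatial.transform import Rotation as Ro
from scipy.linalg import logm, expm
def T(R,p):
    M=np.eye(4);M[:3,:3]=R;M[:3,3]=p;return M
def cur():
    s=ctrl.read_state();return T(Ro.from_quat(s['tool_rot']).as_matrix(),s['ee_pos'])
def grip(yaw,ysign_in,p):
    """tool leaning 30deg; inward horizontal dir at yaw; tool y along +inward (1) or outward (-1)"""
    u=np.array([np.cos(yaw),np.sin(yaw),0]);k=np.array([0,0,1])
    z=.5*u-.866025*k;y=ysign_in*(.866025*u+.5*k);return T(np.c_[np.cross(y,z),y,z],p)
def plan(A,B,n=None,maxs=.15,maxr=.05):
    D=np.linalg.inv(A)@B
    d=np.linalg.norm(D[:3,3])/300;r=Ro.from_matrix(D[:3,:3]).magnitude()/np.pi
    n=n or max(1,int(np.ceil(max(d/maxs,r/maxr))))
    S=np.real(expm(np.real(logm(D))/n))
    t=np.round(S[:3,3]/300,4);w=np.round(Ro.from_matrix(S[:3,:3]).as_rotvec()/np.pi,4)
    C=A.copy();mz=[]
    for i in range(n):
        C=C@T(Ro.from_rotvec(w*np.pi).as_matrix(),t*300);mz.append(C[:3,3].round())
    print(n,'rows',t.tolist(),w.tolist(),'mid',mz[n//2],'end',C[:3,3].round(1))
    return C
E
python3 - <<'E'
from m import *
p=ctrl.get_image('scene')
def bp(u,v,z):
    q=np.array([(u-p['cx'])/p['fx'],(v-p['cy'])/p['fy']]);s=q.copy()
    for _ in range(20): s=q/(1+p['k1']*(s@s))
    d=p['R'].T@np.r_[s,1];c=-p['R'].T@p['t'];return c+d*(z-c[2])/d[2]
for u,v,z in [(232,105,300),(383,55,300),(197,40,300),(230,130,0)]: print(u,v,bp(u,v,z).round())
a=np.array([593,-79,157.2]);b=np.array([514,-333,157.2]);yaw=np.arctan2(*(b-a)[[1,0]]);print(yaw,np.linalg.norm(a-b))
G=grip(yaw,1,a);G[:3,3]+=37*G[:3,2];print(G.round(3))
A=cur();V=A.copy();V[:3,3]=[330,-330,420]
C=plan(A,V)
P=G.copy();P[:3,3]-=130*G[:3,2]
C=plan(C,P);
E
```

```text
232 105 [ 713. -225.  300.]
383 55 [ 419. -138.  300.]
197 40 [ 659. -416.  300.]
230 130 [ 632. -425.   -0.]
-1.8723356027996592 266.0018796926067
[[ 9.55000e-01 -2.57000e-01 -1.48000e-01  5.87506e+02]
 [-2.97000e-01 -8.27000e-01 -4.77000e-01 -9.66650e+01]
 [-0.00000e+00  5.00000e-01 -8.66000e-01  1.25157e+02]
 [ 0.00000e+00  0.00000e+00  0.00000e+00  1.00000e+00]]
7 rows [0.0897, -0.0705, -0.0899] [0.0, 0.0, 0.0] mid [ 278. -418.  339.] end [ 330.  -330.   420.1]
10 rows [0.1042, -0.1057, 0.0347] [-0.016, -0.0056, 0.0209] mid [ 473. -118.  329.] end [607.  -34.7 237.8]
```

Run:
```python
from m import *
a=np.array([593,-79,157.2]);G=grip(-1.8723,1,a);G[:3,3]+=37*G[:3,2]
A=cur();V=A.copy();V[:3,3]=[230,-330,400];C=plan(A,V)
W=T(Ro.from_euler('z',.9).as_matrix()@A[:3,:3],[400,0,380]);C=plan(C,W)
P=G.copy();P[:3,3]-=130*G[:3,2];C=plan(C,P)
```

```text
6 rows [0.0529, -0.1023, -0.0937] [0.0, 0.0, 0.0] mid [ 223. -399.  344.] end [ 230.1 -330.   399.9]
9 rows [0.1347, -0.0455, 0.0074] [0.0, -0.0, -0.0318] mid [ 362. -165.  389.] end [400.1  -0.  380. ]
11 rows [0.059, 0.0365, 0.0495] [-0.0119, -0.0119, 0.0443] mid [516.  32. 292.] end [606.8 -34.5 237.8]
```

Call:
{"method": "apply_moves", "body": {"moves": [[[0.0529,-0.1023,-0.0937],[0,0,0],-1],[[0.0529,-0.1023,-0.0937],[0,0,0],-1],[[0.0529,-0.1023,-0.0937],[0,0,0],-1],[[0.0529,-0.1023,-0.0937],[0,0,0],-1],[[0.0529,-0.1023,-0.0937],[0,0,0],-1],[[0.0529,-0.1023,-0.0937],[0,0,0],-1]], "grip_force": 80}}

```text
time: 2.0
ee_pos: [230.1, -328.8, 401.0]
tool_rot: [0.983, 0.184, 0.0, 0.0]
wrist_force: [0.1, -0.3, 0.5]
grip_width: 0.997
grasp_force: 0.0
```

Call:
{"method": "apply_moves", "body": {"moves": [[[0.1347,-0.0455,0.0074],[0,0,-0.0318],-1],[[0.1347,-0.0455,0.0074],[0,0,-0.0318],-1],[[0.1347,-0.0455,0.0074],[0,0,-0.0318],-1],[[0.1347,-0.0455,0.0074],[0,0,-0.0318],-1],[[0.1347,-0.0455,0.0074],[0,0,-0.0318],-1],[[0.1347,-0.0455,0.0074],[0,0,-0.0318],-1],[[0.1347,-0.0455,0.0074],[0,0,-0.0318],-1],[[0.1347,-0.0455,0.0074],[0,0,-0.0318],-1],[[0.1347,-0.0455,0.0074],[0,0,-0.0318],-1]]}}

```text
time: 3.12
ee_pos: [400.2, 1.4, 380.0]
tool_rot: [0.804, 0.594, 0.0, 0.0]
wrist_force: [1.0, -0.6, -0.4]
grip_width: 1.001
grasp_force: 0.0
```

Run:
```python
from m import *
print(ctrl.read_state()['joint_pos'])
a=np.array([593,-79,157.2]);G=grip(-1.8723,1,a);G[:3,3]+=37*G[:3,2]
P=G.copy();P[:3,3]-=130*G[:3,2];C=plan(cur(),P,10,.2,.058)
```

```text
[-2.95348612e-01 -3.21396314e-01  1.78555849e+00  6.91059272e-05
  1.67691169e+00  3.19679045e-03]
10 rows [0.0641, 0.0413, 0.0547] [-0.013, -0.0131, 0.0488] mid [529.  29. 284.] end [606.9 -34.5 237.6]
```

Call:
{"method": "apply_moves", "body": {"moves": [[[0.0641,0.0413,0.0547],[-0.013,-0.0131,0.0488],-1],[[0.0641,0.0413,0.0547],[-0.013,-0.0131,0.0488],-1],[[0.0641,0.0413,0.0547],[-0.013,-0.0131,0.0488],-1],[[0.0641,0.0413,0.0547],[-0.013,-0.0131,0.0488],-1],[[0.0641,0.0413,0.0547],[-0.013,-0.0131,0.0488],-1],[[0.0641,0.0413,0.0547],[-0.013,-0.0131,0.0488],-1],[[0.0641,0.0413,0.0547],[-0.013,-0.0131,0.0488],-1],[[0.0641,0.0413,0.0547],[-0.013,-0.0131,0.0488],-1],[[0.0641,0.0413,0.0547],[-0.013,-0.0131,0.0488],-1],[[0.0641,0.0413,0.0547],[-0.013,-0.0131,0.0488],-1]]}}

```text
time: 4.38
ee_pos: [607.2, -36.7, 236.8]
tool_rot: [0.954, -0.148, -0.04, 0.256]
wrist_force: [1.3, 0.2, 0.4]
grip_width: 1.002
grasp_force: 0.0
```

Run:
```python
from m import *
print(ctrl.read_state()['joint_pos'].round(3))
p=pts('wrist',['top_mid','top_red','top_grey','low_red','low_mid','low_pocket'])
cv2.imwrite('pics/c.png',cv2.cvtColor(p['frame'],cv2.COLOR_RGB2BGR))
print(p['mount'])
G=grip(-1.8723,1,np.array([593,-79,157.2]));G[:3,3]+=37*G[:3,2];A=cur();print(A.round(2));C=plan(A,G,8)
```

```text
[-0.004  0.41   1.395 -0.499  1.516  1.948]
wrist top_mid [([551.9, -202.7, 104.6], 0.9)]
wrist top_red [([517.2, -328.9, 157.2], 0.92)]
wrist top_grey [([596.4, -77.3, 160.2], 0.9)]
wrist low_red []
wrist low_mid []
wrist low_pocket []
[[ 9.58031952e-04 -9.56697260e-01 -2.91083211e-01  7.44282906e+01]
 [ 9.99999056e-01  6.29811653e-04  1.22127265e-03  8.56455372e-02]
 [-9.85060600e-04 -2.91084106e-01  9.56696960e-01 -1.42079375e+02]
 [ 0.00000000e+00  0.00000000e+00  0.00000000e+00  1.00000000e+00]]
[[ 9.5000e-01 -2.6000e-01 -1.5000e-01  6.0640e+02]
 [-3.0000e-01 -8.3000e-01 -4.8000e-01 -3.6040e+01]
 [-0.0000e+00  5.0000e-01 -8.7000e-01  2.3837e+02]
 [ 0.0000e+00  0.0000e+00  0.0000e+00  1.0000e+00]]
8 rows [0.0, -0.0006, 0.0541] [-0.0001, 0.0, -0.0] mid [595. -74. 168.] end [587.4 -96.8 125.2]
```

View pics/c.png

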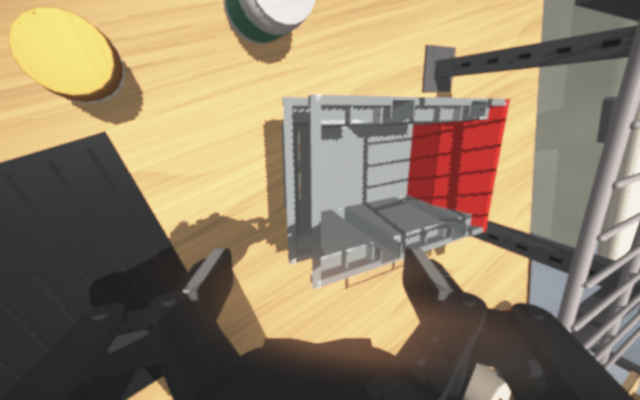

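The wrist view has the grey wall at columns 285–320, between the open fingers at about 205 and 430. All three cameras agree on the tote pose, so I go down and grip.

Call:
{"method": "apply_moves", "body": {"moves": [[[0,0,0.09],[0,0,0],-1],[[0,0,0.09],[0,0,0],-1],[[0,0,0.09],[0,0,0],-1],[[0,0,0.08],[0,0,0],-1],[[0,0,0.05],[0,0,0],-1],[[0,0,0.033],[0,0,0],-1],[[0,0,0],[0,0,0],-0.4]]}}

```text
time: 5.6
ee_pos: [586.8, -98.5, 124.9]
tool_rot: [0.955, -0.146, -0.04, 0.255]
wrist_force: [0.5, 0.6, 0.3]
grip_width: 0.82
grasp_force: 0.0
```

Call:
{"method": "apply_moves", "body": {"moves": [[[0,0,0],[0,0,0],0.2],[[0,0,0],[0,0,0],0.5],[[0,0,0],[0,0,0],1],[[0,0,0],[0,0,0],1],[[0,0,0],[0,0,0],1]]}}

```text
time: 6.22
ee_pos: [587.2, -98.3, 125.1]
tool_rot: [0.955, -0.146, -0.04, 0.255]
wrist_force: [0.5, 1.4, 0.4]
grip_width: 0.084
grasp_force: 77.9
```

Call:
{"method": "apply_moves", "body": {"moves": [[[0,0.006,-0.0104],[0,0,0],1],[[0,0.01,-0.0173],[0,0,0],1],[[0,0.0134,-0.0231],[0,0,0],1],[[0,0.0134,-0.0231],[0,0,0],1],[[0,0.0134,-0.0231],[0,0,0],1],[[0,0.0134,-0.0231],[0,0,0],1],[[0,0.0134,-0.0231],[0,0,0],1],[[0,0.0134,-0.0231],[0,0,0],1],[[0,0.0134,-0.0231],[0,0,0],1],[[0,0,0],[0,0,0],1]], "grip_force": 110}}

```text
time: 7.48
ee_pos: [587.5, -98.7, 191.6]
tool_rot: [0.955, -0.146, -0.039, 0.255]
wrist_force: [0.3, 0.6, -3.3]
grip_width: 0.077
grasp_force: 107.4
```

Run:
```python
from m import *
p=pts('side',['top_mid','top_red','top_grey','low_red','low_mid','low_pocket'])
cv2.imwrite('pics/d.png',cv2.cvtColor(p['frame'],cv2.COLOR_RGB2BGR))
pts('scene',['top_mid','top_red','top_grey','low_mid'])
print(cur().round(2))
```

```text
side top_mid [([557.3, -205.5, 173.8], 0.57), ([745.7, 32.0, 46.5], 0.57)]
side top_red [([514.6, -332.5, 222.8], 0.84)]
side top_grey [([589.4, -80.6, 223.6], 0.57)]
side low_red [([517.3, -323.0, 102.7], 0.79)]
side low_mid [([555.3, -202.6, 49.7], 0.72)]
side low_pocket []
scene top_mid [([551.8, -204.9, 168.5], 0.85), ([744.6, 28.5, 47.0], 0.27)]
scene top_red [([515.8, -331.3, 219.8], 0.89)]
scene top_grey [([589.1, -81.3, 224.2], 0.72)]
scene low_mid []
[[ 9.5000e-01 -2.6000e-01 -1.5000e-01  5.8701e+02]
 [-3.0000e-01 -8.3000e-01 -4.8000e-01 -9.8670e+01]
 [-0.0000e+00  5.0000e-01 -8.7000e-01  1.9053e+02]
 [ 0.0000e+00  0.0000e+00  0.0000e+00  1.0000e+00]]
```

View pics/d.png

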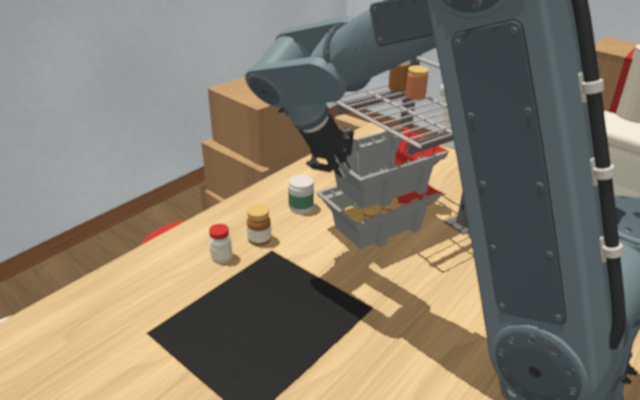

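The tote is lifted level and clear of the lower tote, held at about (350,160). Next I pull it out toward +y, then turn it over the mat.

```bash
cat >> m.py <<'E'
def holdT(yaw,ysign,mid,off=(0,86.3,73.5)):
    G=grip(yaw,ysign,[0,0,0]);o=np.array(off,float);o[1]*=ysign
    G[:3,3]=np.array(mid)-G[:3,:3]@o;return G
E
python3 - <<'E'
from m import *
A=cur();u=-1.8723
print((A@[0,86.3,73.5,1])[:3].round(1))
C=plan(A,holdT(u,1,[560,0,175]),7)
C=plan(C,holdT(u+.89,1,[540,130,170]),8,.2,.058)
C=plan(C,holdT(-.1,1,[520,205,150]),7,.2,.058)
C=plan(C,holdT(-.1,1,[520,205,66]),3)
E
```

```text
[ 553.6 -205.   170. ]
7 rows [-0.0264, -0.0803, -0.0491] [-0.0, 0.0001, -0.0001] mid [590.  19. 193.] end [593.  106.5 195.7]
8 rows [-0.0448, -0.0481, -0.0252] [-0.0, 0.0177, -0.0306] mid [533. 192. 192.] end [478.2 222.9 190.5]
7 rows [-0.0221, -0.0273, -0.0048] [-0.0, 0.02, -0.0348] mid [438. 227. 179.] end [409.1 216.  170.6]
3 rows [0.0001, -0.0467, 0.0809] [-0.0001, 0.0001, -0.0] mid [409. 216. 115.] end [409.1 216.1  86.5]
```

Call:
{"method": "apply_moves", "body": {"moves": [[[-0.0264,-0.0803,-0.0491],[0,0,0],1],[[-0.0264,-0.0803,-0.0491],[0,0,0],1],[[-0.0264,-0.0803,-0.0491],[0,0,0],1],[[-0.0264,-0.0803,-0.0491],[0,0,0],1],[[-0.0264,-0.0803,-0.0491],[0,0,0],1],[[-0.0264,-0.0803,-0.0491],[0,0,0],1],[[-0.0264,-0.0803,-0.0491],[0,0,0],1]]}}

```text
time: 8.95
ee_pos: [593.4, 107.5, 195.8]
tool_rot: [0.955, -0.146, -0.04, 0.255]
wrist_force: [-0.6, -0.1, -2.0]
grip_width: 0.074
grasp_force: 107.5
```

Call:
{"method": "apply_moves", "body": {"moves": [[[-0.0448,-0.0481,-0.0252],[0,0.0177,-0.0306],1],[[-0.0448,-0.0481,-0.0252],[0,0.0177,-0.0306],1],[[-0.0448,-0.0481,-0.0252],[0,0.0177,-0.0306],1],[[-0.0448,-0.0481,-0.0252],[0,0.0177,-0.0306],1],[[-0.0448,-0.0481,-0.0252],[0,0.0177,-0.0306],1],[[-0.0448,-0.0481,-0.0252],[0,0.0177,-0.0306],1],[[-0.0448,-0.0481,-0.0252],[0,0.0177,-0.0306],1],[[-0.0448,-0.0481,-0.0252],[0,0.0177,-0.0306],1]]}}

```text
time: 9.95
ee_pos: [478.2, 223.7, 190.7]
tool_rot: [0.925, 0.28, 0.075, 0.247]
wrist_force: [-0.3, -0.2, -2.3]
grip_width: 0.082
grasp_force: 107.7
```

Call:
{"method": "apply_moves", "body": {"moves": [[[-0.0221,-0.0273,-0.0048],[0,0.02,-0.0348],1],[[-0.0221,-0.0273,-0.0048],[0,0.02,-0.0348],1],[[-0.0221,-0.0273,-0.0048],[0,0.02,-0.0348],1],[[-0.0221,-0.0273,-0.0048],[0,0.02,-0.0348],1],[[-0.0221,-0.0273,-0.0048],[0,0.02,-0.0348],1],[[-0.0221,-0.0273,-0.0048],[0,0.02,-0.0348],1],[[-0.0221,-0.0273,-0.0048],[0,0.02,-0.0348],1],[[0,0,0],[0,0,0],1]]}}

```text
time: 10.95
ee_pos: [408.7, 215.3, 170.4]
tool_rot: [0.719, 0.646, 0.172, 0.192]
wrist_force: [0.6, 0.0, -2.2]
grip_width: 0.075
grasp_force: 107.6
```

Run:
```python
from m import *
A=cur();print((A@[0,86.3,73.5,1])[:3].round(1),ctrl.read_state()['joint_pos'].round(2))
C=plan(A,holdT(-.1,1,[520,205,66]),6)
p=pts('side',['top_mid','top_red','top_grey','low_mid','low_red','low_pocket'])
p=pts('scene',['top_mid','top_red','top_grey','low_mid','low_red','low_pocket'])
cv2.imwrite('pics/e.png',cv2.cvtColor(p['frame'],cv2.COLOR_RGB2BGR))
```

```text
[519.5 203.4 149.7] [ 0.4  -0.26  2.26 -0.38  0.72  0.73]
6 rows [0.0005, -0.0231, 0.0405] [-0.0001, 0.0002, -0.0003] mid [409. 216. 114.] end [409.1 216.1  86.5]
side top_mid [([521.8, 206.1, 150.8], 0.6), ([762.0, -141.8, 42.4], 0.16)]
side top_red [([647.5, 188.3, 201.7], 0.67)]
side top_grey [([390.1, 218.3, 198.9], 0.93)]
side low_mid [([519.3, 209.5, 150.8], 0.16)]
side low_red []
side low_pocket [([611.0, -259.4, 88.1], 0.94)]
scene top_mid [([518.0, 208.1, 148.3], 0.67), ([518.9, -329.6, 104.5], 0.57)]
scene top_red [([650.6, 190.9, 202.3], 0.87)]
scene top_grey [([390.8, 216.6, 201.4], 0.72)]
scene low_mid [([554.7, -208.1, 52.4], 0.62)]
scene low_red [([518.2, -328.8, 102.6], 0.65)]
scene low_pocket [([611.1, -261.2, 88.3], 0.86)]
```

View pics/e.png

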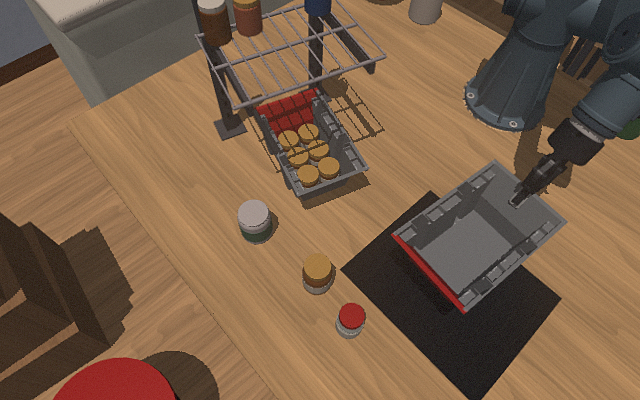

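The scene view shows the tote over the mat at about (480,235), red end away from the gripper, and the lower tote with its jars undisturbed. I lower it now.

Call:
{"method": "apply_moves", "body": {"moves": [[[0,-0.03,0.052],[0,0,0],1],[[0,-0.03,0.052],[0,0,0],1],[[0,-0.03,0.052],[0,0,0],1],[[0,-0.025,0.0433],[0,0,0],1],[[0,-0.018,0.031],[0,0,0],1],[[0,-0.01,0.0173],[0,0,0],1],[[0,-0.005,0.0087],[0,0,0],1],[[0,0,0],[0,0,0],1]]}}

```text
time: 12.65
ee_pos: [409.7, 216.7, 82.2]
tool_rot: [0.717, 0.647, 0.173, 0.192]
wrist_force: [0.5, 0.7, -2.7]
grip_width: 0.077
grasp_force: 107.7
```

Call:
{"method": "apply_moves", "body": {"moves": [[[0,-0.004,0.007],[0,0,0],1],[[0,-0.004,0.007],[0,0,0],1],[[0,0,0],[0,0,0],1]]}}

```text
time: 13.02
ee_pos: [409.6, 216.6, 77.2]
tool_rot: [0.717, 0.647, 0.173, 0.192]
wrist_force: [-0.2, 0.6, -2.1]
grip_width: 0.082
grasp_force: 107.8
```

Call:
{"method": "apply_moves", "body": {"moves": [[[0,-0.002,0.0035],[0,0,0],1],[[0,-0.002,0.0035],[0,0,0],1],[[0,0,0],[0,0,0],1]]}}

```text
time: 13.4
ee_pos: [410.5, 217.0, 75.8]
tool_rot: [0.717, 0.647, 0.174, 0.192]
wrist_force: [-4.3, -0.6, 5.9]
grip_width: 0.08
grasp_force: 110.3
```

Call:
{"method": "apply_moves", "body": {"moves": [[[0,0,0],[0,0,0],-1],[[0,0,0],[0,0,0],-1],[[0,0,0],[0,0,0],-1],[[0,0,-0.04],[0,0,0],-1],[[0,0,-0.09],[0,0,0],-1],[[0,0,-0.15],[0,0,0],-1],[[0,0,-0.15],[0,0,0],-1],[[0,0,-0.1],[0,0,0],-1]]}}

```text
time: 14.4
ee_pos: [330.3, 225.2, 214.5]
tool_rot: [0.717, 0.647, 0.174, 0.192]
wrist_force: [1.3, -0.3, -0.1]
grip_width: 1.002
grasp_force: 0.0
```

Run:
```python
from m import *
for c in ['side','scene']: p=pts(c,['top_mid','top_red','top_grey'])
G=grip(np.pi-.1,-1,np.array([649,191,108]));G[:3,3]+=37*G[:3,2];P=G.copy();P[:3,3]-=110*G[:3,2]
A=cur();V=T(Ro.from_quat([0.747,.665,0,0]).as_matrix(),[560,200,300])
C=plan(A,V,7,.2,.058);C=plan(C,P,8)
```

```text
side top_mid [([521.4, 209.8, 58.2], 0.71), ([541.3, 226.4, -0.5], 0.59)]
side top_red [([651.1, 193.6, 110.0], 0.81), ([538.3, 227.8, -0.5], 0.4)]
side top_grey [([391.5, 219.7, 107.0], 0.74)]
scene top_mid [([520.0, 206.8, 53.3], 0.65)]
scene top_red [([649.1, 191.8, 110.5], 0.78)]
scene top_grey [([391.2, 219.6, 105.9], 0.79)]
7 rows [0.0004, 0.1188, -0.0085] [0.0236, -0.0, 0.0006] mid [456. 211. 277.] end [559.9 199.9 300.1]
8 rows [0.0006, 0.0641, 0.0409] [0.0209, -0.0002, -0.0006] mid [646. 191. 227.] end [685.3 187.4 171.1]
```

Call:
{"method": "apply_moves", "body": {"moves": [[[0.0,0.1188,-0.0085],[0.0236,0,0.0006],-1],[[0.0,0.1188,-0.0085],[0.0236,0,0.0006],-1],[[0.0,0.1188,-0.0085],[0.0236,0,0.0006],-1],[[0.0,0.1188,-0.0085],[0.0236,0,0.0006],-1],[[0.0,0.1188,-0.0085],[0.0236,0,0.0006],-1],[[0.0,0.1188,-0.0085],[0.0236,0,0.0006],-1],[[0.0,0.1188,-0.0085],[0.0236,0,0.0006],-1]]}}

```text
time: 15.68
ee_pos: [561.4, 198.8, 301.0]
tool_rot: [0.747, 0.664, 0.001, -0.001]
wrist_force: [0.3, -0.1, -0.7]
grip_width: 0.996
grasp_force: 0.0
```

Call:
{"method": "apply_moves", "body": {"moves": [[[0.0,0.0641,0.0409],[0.0209,0,-0.0006],-1],[[0.0,0.0641,0.0409],[0.0209,0,-0.0006],-1],[[0.0,0.0641,0.0409],[0.0209,0,-0.0006],-1],[[0.0,0.0641,0.0409],[0.0209,0,-0.0006],-1],[[0.0,0.0641,0.0409],[0.0209,0,-0.0006],-1],[[0.0,0.0641,0.0409],[0.0209,0,-0.0006],-1],[[0.0,0.0641,0.0409],[0.0209,0,-0.0006],-1],[[0.0,0.0641,0.0409],[0.0209,0,-0.0006],-1],[[0,0,0],[0,0,0],-1]]}}

```text
time: 16.8
ee_pos: [684.2, 184.8, 165.2]
tool_rot: [0.716, 0.646, -0.175, -0.197]
wrist_force: [-0.2, 0.8, -0.4]
grip_width: 0.998
grasp_force: 0.0
```

Run:
```python
from m import *
print(ctrl.read_state()['joint_pos'].round(3))
p=pts('wrist',['top_mid','top_red','top_grey'])
cv2.imwrite('pics/f.png',cv2.cvtColor(p['frame'],cv2.COLOR_RGB2BGR))
G=grip(np.pi-.1036,-1,np.array([650,192.5,108]));G[:3,3]+=37*G[:3,2]
A=cur();print(A.round(3));C=plan(A,G,7)
```

```text
[0.058 0.926 0.746 0.094 1.995 0.176]
wrist top_mid [([522.2, 204.0, 57.5], 0.81)]
wrist top_red [([651.4, 193.5, 109.5], 0.98)]
wrist top_grey [([394.8, 220.7, 110.2], 0.7)]
[[ 1.01000e-01  8.64000e-01 -4.93000e-01  6.85836e+02]
 [ 9.95000e-01 -8.40000e-02  5.60000e-02  1.86484e+02]
 [ 7.00000e-03 -4.96000e-01 -8.68000e-01  1.75459e+02]
 [ 0.00000e+00  0.00000e+00  0.00000e+00  1.00000e+00]]
7 rows [0.0009, 0.001, 0.0541] [0.0002, -0.0002, 0.0002] mid [655. 191. 119.] end [631.7 194.4  75.9]
```

View pics/f.png

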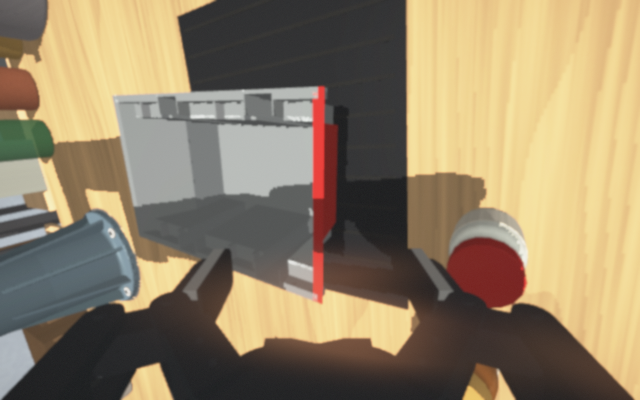

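The wrist view shows the red wall at column 320, centred between the fingers, with the spice jar clear at (487,255). I recheck the pose reading before going down.

Run:
```python
from m import *
for i in range(4):
    s=ctrl.read_state();print(s['time'],s['ee_pos'].round(1),s['dq'].round(3));
    if i<3: ctrl.get_image('side')
print(s['tool_rot'],s['joint_pos'].round(3))
G=grip(np.pi-.1036,-1,np.array([650,192.5,108]));G[:3,3]+=37*G[:3,2]
C=plan(cur(),G,7)
```

```text
17.0 [685.8 186.5 175.5] [ 0.005 -0.028 -0.004  0.002  0.002 -0.001]
17.05 [686.  186.6 176.2] [ 0.002 -0.008 -0.002 -0.     0.003  0.   ]
17.1 [686.  186.7 176.4] [ 0.002 -0.001  0.    -0.     0.001  0.   ]
17.15 [685.9 186.7 176.3] [-0.     0.007  0.001  0.     0.003 -0.   ]
[ 0.71655279  0.64881177 -0.16904733 -0.19240162] [0.06  0.91  0.745 0.094 1.996 0.176]
7 rows [0.0008, 0.0011, 0.0545] [0.0003, -0.0002, 0.0003] mid [655. 191. 119.] end [631.5 194.4  75.9]
```

Call:
{"method": "apply_moves", "body": {"moves": [[[0.001,0.001,0.07],[0,0,0],-1],[[0.001,0.001,0.08],[0,0,0],-1],[[0.001,0.001,0.08],[0,0,0],-1],[[0.001,0.001,0.06],[0,0,0],-1],[[0.001,0.001,0.05],[0,0,0],-1],[[0.001,0.002,0.041],[0,0,0],-1],[[0,0,0],[0,0,0],-1],[[0,0,0],[0,0,0],-1]]}}

```text
time: 18.15
ee_pos: [631.5, 194.3, 74.1]
tool_rot: [0.717, 0.648, -0.17, -0.193]
wrist_force: [0.2, 0.1, -0.4]
grip_width: 1.004
grasp_force: 0.0
```

Run:
```python
from m import *
print(ctrl.read_state()['ee_pos'].round(1),ctrl.read_state()['wrist_force'].round(1))
G=grip(np.pi-.1036,-1,np.array([650,192.5,108]));G[:3,3]+=37*G[:3,2]
C=plan(cur(),G,1)
```

```text
[631.5 194.3  74.1] [ 0.2  0.1 -0.4]
1 rows [0.0004, -0.0028, -0.0054] [0.0009, -0.0016, 0.0016] mid [632. 194.  76.] end [631.6 194.4  76. ]
```

Call:
{"method": "apply_moves", "body": {"moves": [[[0,-0.002,-0.004],[0.0009,-0.0016,0.0016],-1],[[0,0,0],[0,0,0],0],[[0,0,0],[0,0,0],0.5],[[0,0,0],[0,0,0],1],[[0,0,0],[0,0,0],1],[[0,0,0],[0,0,0],1]], "grip_force": 110}}

```text
time: 18.9
ee_pos: [631.0, 194.3, 74.6]
tool_rot: [0.717, 0.647, -0.174, -0.193]
wrist_force: [0.1, 0.2, -0.8]
grip_width: 0.08
grasp_force: 107.1
```

Run:
```python
from m import *
A=cur();print(A.round(3),ctrl.read_state()['wrist_force'])
for c in ['side','scene','wrist']: pts(c,['top_mid','top_red','top_grey'])
for c in ['side','scene']: pts(c,['low_mid','low_red','low_pocket'])
```

```text
[[ 1.03000e-01  8.61000e-01 -4.98000e-01  6.31035e+02]
 [ 9.95000e-01 -8.90000e-02  5.20000e-02  1.94311e+02]
 [-0.00000e+00 -5.01000e-01 -8.65000e-01  7.46040e+01]
 [ 0.00000e+00  0.00000e+00  0.00000e+00  1.00000e+00]] [ 0.09138255  0.24231603 -0.83047018]
side top_mid [([518.4, 206.3, 57.4], 0.57)]
side top_red [([648.6, 191.7, 110.1], 0.58)]
side top_grey [([389.6, 222.0, 106.3], 0.79)]
scene top_mid [([520.9, 206.6, 54.4], 0.95)]
scene top_red [([554.1, -204.5, 52.1], 0.36)]
scene top_grey [([392.7, 220.2, 107.4], 0.93), ([518.8, 208.1, 54.2], 0.23)]
wrist top_mid [([520.2, 206.3, 53.7], 0.94)]
wrist top_red [([652.6, 192.8, 110.8], 0.76)]
wrist top_grey [([393.4, 223.1, 108.6], 0.68)]
side low_mid [([556.9, -202.1, 51.1], 0.74), ([393.0, 220.5, 105.3], 0.15)]
side low_red []
side low_pocket [([611.9, -259.6, 88.0], 0.76)]
scene low_mid [([552.6, -208.3, 52.2], 0.83)]
scene low_red [([519.8, -328.2, 98.9], 0.82)]
scene low_pocket [([610.5, -261.5, 91.2], 0.63)]
```

```bash
cat > fit.py <<'E'
from m import *
from scipy.optimize import least_squares
def fit(S):
    L={'m':(0,0),'r':(130,0),'g':(-130,0),'p':(38,70)}
    def f(q):
        c,s=np.cos(q[2]),np.sin(q[2])
        return np.concatenate([[q[0]+c*L[k][0]-s*L[k][1]-x,q[1]+s*L[k][0]+c*L[k][1]-y] for k,x,y in S])
    x,y=np.mean([(a,b) for k,a,b in S],0);y0=np.arctan2(*np.subtract([s for s in S if s[0]=='r'][0][1:],[s for s in S if s[0]=='m'][0][1:])[::-1])
    r=least_squares(f,[x,y,y0],loss='soft_l1',f_scale=2.);print(r.x.round(4),'rms',np.sqrt(np.mean(f(r.x)**2)).round(2));return r.x
nest=[('m',554.6,-202.3),('m',553.5,-204),('m',551.9,-202.7),('g',593.6,-81),('g',592,-76.8),('g',596.4,-77.3),('r',515,-333.7),('r',513,-331.8),('r',517.2,-328.9)]
lift=[('m',557.3,-205.5),('m',551.8,-204.9),('r',514.6,-332.5),('r',515.8,-331.3),('g',589.4,-80.6),('g',589.1,-81.3)]
low=[('m',554.7,-208.1),('m',552.6,-208.3),('m',556.9,-202.1),('m',555.3,-202.6),('r',518.2,-328.8),('r',519.8,-328.2),('r',517.3,-323),('p',611,-259.4),('p',611.1,-261.2),('p',611.9,-259.6),('p',610.5,-261.5)]
mat=[('m',518.4,206.3),('m',520.9,206.6),('m',520.2,206.3),('r',648.6,191.7),('r',652.6,192.8),('g',389.6,222),('g',392.7,220.2),('g',393.4,223.1),('m',522.2,204),('r',651.4,193.5),('g',394.8,220.7),('m',521.4,209.8),('m',520,206.8),('r',651.1,193.6),('r',649.1,191.8),('g',391.5,219.7),('g',391.2,219.6)]
if __name__=='__main__':
    for n in ('nest','lift','low','mat'): print(n);globals()['f_'+n]=fit(globals()[n])
    G1=T(Ro.from_quat([0.955,-0.146,-0.0395,0.255]).as_matrix(),[587.2,-98.4,125.1])
    for n,G,z in (('nest',G1,104.5),('mat',cur(),55.5)):
        q=globals()['f_'+n];M=T(Ro.from_euler('z',q[2]).as_matrix(),[q[0],q[1],z]);O=np.linalg.inv(G)@M
        print(n,O[:3,3].round(1),'tool y yaw',np.arctan2(G[1,1],G[0,1]).round(4),'tilt',np.degrees(np.arccos(-G[2,2])).round(2))
E
python3 fit.py
```

```text
nest
[ 554.0232 -203.9247   -1.8737] rms 2.32
lift
[ 552.5495 -205.9563   -1.8578] rms 1.59
low
[ 555.0793 -203.8465   -1.8606] rms 2.03
mat
[ 5.210641e+02  2.066610e+02 -1.083000e-01] rms 1.43
nest [-0.1 85.6 73. ] tool y yaw -1.8739 tilt 29.91
mat [  0.9 -86.   72.1] tool y yaw -0.1035 tilt 30.08
```

```bash
cat >> m.py <<'E'
def final(yaw_in,mid,off=(.9,-86.3,72.5)):
    G=grip(yaw_in,-1,[0,0,0]);G[:3,3]=np.array(mid)-G[:3,:3]@np.array(off);return G
E
python3 - <<'E'
from m import *
A=cur()
C=plan(A,final(np.pi-.1035,[521,206.7,165]),6)
C=plan(C,final(np.pi-.1035+.69,[545,110,175]),8)
C=plan(C,final(-1.868,[562,10,175]),8)
C=plan(C,final(-1.868,[555,-190,172]),8)
E
```

```text
6 rows [0.0, -0.0304, -0.0529] [-0.0001, 0.0, -0.0] mid [631. 194. 148.] end [631.2 194.3 184.6]
8 rows [-0.0104, -0.0014, -0.004] [0.0, -0.0137, -0.0238] mid [633. 179. 191.] end [637.9 170.7 194.6]
8 rows [-0.0007, -0.0255, 0.0147] [0.0, -0.0137, -0.0237] mid [607. 140. 195.] end [595.4 115.9 194.6]
8 rows [-0.0215, -0.0692, 0.0413] [0.0, 0.0, 0.0] mid [591.  -9. 193.] end [588.4 -84.1 191.7]
```

Call:
{"method": "apply_moves", "body": {"moves": [[[0,-0.015,-0.026],[0,0,0],1],[[0,-0.03,-0.0523],[0,0,0],1],[[0,-0.035,-0.061],[0,0,0],1],[[0,-0.04,-0.0697],[0,0,0],1],[[0,-0.037,-0.0645],[0,0,0],1],[[0,-0.0254,-0.0439],[0,0,0],1]]}}

```text
time: 20.65
ee_pos: [631.9, 194.4, 187.2]
tool_rot: [0.717, 0.647, -0.173, -0.192]
wrist_force: [-0.6, -0.3, -1.5]
grip_width: 0.079
grasp_force: 107.5
```

Call:
{"method": "apply_moves", "body": {"moves": [[[-0.0104,-0.0014,-0.004],[0,-0.0137,-0.0238],1],[[-0.0104,-0.0014,-0.004],[0,-0.0137,-0.0238],1],[[-0.0104,-0.0014,-0.004],[0,-0.0137,-0.0238],1],[[-0.0104,-0.0014,-0.004],[0,-0.0137,-0.0238],1],[[-0.0104,-0.0014,-0.004],[0,-0.0137,-0.0238],1],[[-0.0104,-0.0014,-0.004],[0,-0.0137,-0.0238],1],[[-0.0104,-0.0014,-0.004],[0,-0.0137,-0.0238],1],[[-0.0104,-0.0014,-0.004],[0,-0.0137,-0.0238],1]]}}

```text
time: 21.65
ee_pos: [637.9, 170.8, 194.7]
tool_rot: [0.455, 0.852, -0.228, -0.123]
wrist_force: [-0.8, 0.2, -1.7]
grip_width: 0.077
grasp_force: 107.4
```

Call:
{"method": "apply_moves", "body": {"moves": [[[-0.0007,-0.0255,0.0147],[0,-0.0137,-0.0237],1],[[-0.0007,-0.0255,0.0147],[0,-0.0137,-0.0237],1],[[-0.0007,-0.0255,0.0147],[0,-0.0137,-0.0237],1],[[-0.0007,-0.0255,0.0147],[0,-0.0137,-0.0237],1],[[-0.0007,-0.0255,0.0147],[0,-0.0137,-0.0237],1],[[-0.0007,-0.0255,0.0147],[0,-0.0137,-0.0237],1],[[-0.0007,-0.0255,0.0147],[0,-0.0137,-0.0237],1],[[-0.0007,-0.0255,0.0147],[0,-0.0137,-0.0237],1],[[0,0,0],[0,0,0],1],[[0,0,0],[0,0,0],1]]}}

```text
time: 22.9
ee_pos: [595.6, 116.2, 194.9]
tool_rot: [0.143, 0.955, -0.255, -0.039]
wrist_force: [-0.3, -0.1, -2.9]
grip_width: 0.08
grasp_force: 107.4
```

Run:
```python
from m import *
A=cur();print(A.round(3),ctrl.read_state()['joint_pos'].round(2))
for c in ['side','scene']: p=pts(c,['top_mid','top_red','top_grey','low_mid','low_red','low_pocket'])
p=pts('wrist',['top_mid','top_red','top_grey','low_mid','low_red','low_pocket'])
C=plan(A,final(-1.868,[555,-190,172]),8)
```

```text
[[-9.56000e-01  2.54000e-01 -1.48000e-01  5.95635e+02]
 [ 2.94000e-01  8.28000e-01 -4.77000e-01  1.16167e+02]
 [ 1.00000e-03 -4.99000e-01 -8.66000e-01  1.94876e+02]
 [ 0.00000e+00  0.00000e+00  0.00000e+00  1.00000e+00]] [ 0.23  0.51  1.34 -0.45  1.57 -0.98]
side top_mid [([561.6, 13.4, 174.4], 0.6)]
side top_red [([597.9, 132.0, 232.4], 0.92)]
side top_grey [([523.5, -113.7, 226.6], 0.75), ([763.1, 141.8, 39.4], 0.17)]
side low_mid [([556.1, -204.5, 51.9], 0.86)]
side low_red [([518.5, -323.9, 102.6], 0.78), ([745.6, 32.7, 46.2], 0.61)]
side low_pocket []
scene top_mid [([562.5, 10.2, 178.1], 0.8)]
scene top_red [([598.5, 131.5, 230.2], 0.64), ([764.3, 145.9, 42.1], 0.36)]
scene top_grey [([526.9, -116.0, 226.3], 0.62)]
scene low_mid [([554.3, -204.3, 53.3], 0.79), ([763.0, -142.5, 39.9], 0.38)]
scene low_red [([519.4, -327.8, 101.7], 0.79)]
scene low_pocket [([609.9, -260.1, 89.0], 0.87)]
wrist top_mid [([563.6, 10.5, 176.0], 0.98)]
wrist top_red [([601.1, 136.2, 227.3], 0.56)]
wrist top_grey [([526.9, -113.7, 228.2], 0.84), ([563.3, 9.2, 176.4], 0.7)]
wrist low_mid []
wrist low_red [([543.5, 226.6, -3.6], 0.4)]
wrist low_pocket []
8 rows [-0.0216, -0.0692, 0.0415] [0.0, -0.0001, -0.0] mid [591.  -9. 193.] end [588.4 -84.2 191.5]
```

Call:
{"method": "apply_moves", "body": {"moves": [[[-0.0216,-0.0692,0.0415],[0,0,0],1],[[-0.0216,-0.0692,0.0415],[0,0,0],1],[[-0.0216,-0.0692,0.0415],[0,0,0],1],[[-0.0216,-0.0692,0.0415],[0,0,0],1],[[-0.0216,-0.0692,0.0415],[0,0,0],1],[[-0.0216,-0.0692,0.0415],[0,0,0],1],[[-0.0216,-0.0692,0.0415],[0,0,0],1],[[-0.0216,-0.0692,0.0415],[0,0,0],1],[[0,0,0],[0,0,0],1],[[0,0,0],[0,0,0],1]]}}

```text
time: 25.2
ee_pos: [588.3, -84.9, 191.3]
tool_rot: [0.143, 0.955, -0.256, -0.039]
wrist_force: [0.5, 0.7, -2.7]
grip_width: 0.075
grasp_force: 107.5
```

Run:
```python
from m import *
import fit
low=fit.low+[('m',556.1,-204.5),('m',554.3,-204.3),('r',518.5,-323.9),('r',519.4,-327.8),('p',609.9,-260.1)]
q=fit.fit(low);fit.fit(low+fit.nest)
A=cur();print((A@[.9,-86.3,72.5,1])[:3].round(1),'yaw in',np.arctan2(-A[1,1],-A[0,1]).round(4))
C=plan(A,final(-1.868,[554.5,-204,162]),5)
p=ctrl.get_image('wrist');cv2.imwrite('pics/g.png',cv2.cvtColor(p['frame'],cv2.COLOR_RGB2BGR))
```

```text
[ 555.1335 -203.6938   -1.8604] rms 1.92
[ 554.9764 -203.7299   -1.8647] rms 2.15
[ 554.9 -190.7  171.6] yaw in -1.8672
5 rows [-0.0023, -0.0042, 0.0099] [0.0, -0.0001, 0.0] mid [588. -93. 185.] end [587.9 -98.2 181.6]
```

View pics/g.png

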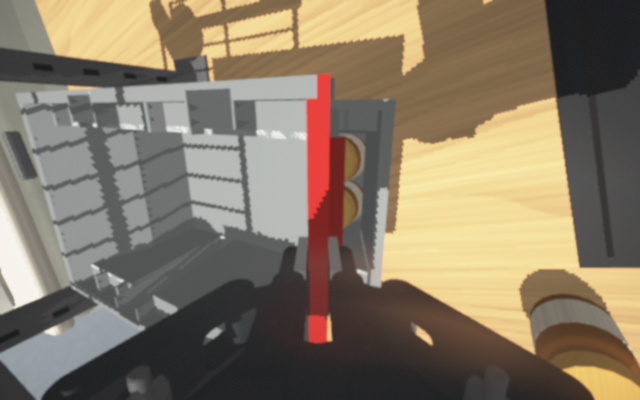

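The wrist view shows the red rim held at column ~320 and, beyond it, the lower tote's plain rim from (393,100) to about (380,285). I'll back-project both rims to compare their relative yaw and position.

```bash
cat > rim.py <<'E'
from m import *
def rim(ztop):
    A=cur();p=ctrl.get_image('wrist');f=p['frame'];M=A@p['mount']
    hsv=cv2.cvtColor(f,cv2.COLOR_RGB2HSV).astype(int)
    def bp(u,v,z):
        q=np.array([(u-p['cx'])/p['fx'],(v-p['cy'])/p['fy']]);s=q.copy()
        for _ in range(30): s=q/(1+p['k1']*(s@s))
        d=M[:3,:3]@np.r_[s,1];c=M[:3,3];return (c+d*(z-c[2])/d[2])[:2]
    def line(P,name):
        P=np.array(P,float);vx,vy,x,y=cv2.fitLine(P.astype(np.float32),cv2.DIST_HUBER,0,.01,.01).ravel()
        n=np.array([-vy,vx]);ax=np.array([np.cos(1.2735),np.sin(1.2735)]);n*=np.sign(n@ax)
        r=(P-[x,y])@n;print(name,len(P),'normal yaw',np.arctan2(n[1],n[0]).round(4),'offset along axis from (554.5,-204): %.1f'%(n@(np.array([x,y])-[554.5,-204])),'rms %.2f'%r.std(), 'ends',P[0].round(1),P[-1].round(1))
    L=[];Rr=[]
    for v in range(104,200,4):
        c=[u for u in range(430,340,-1) if hsv[v,u,1]<60 and hsv[v,u-2,1]<60]
        if c: L.append((v,c[0]))
        r=[u for u in range(290,345) if f[v,u,0]>190 and f[v,u,1]<90]
        if r: Rr.append((v,r[0],r[-1]))
    print(L[::4],Rr[::4])
    line([bp(u+.5,v,105) for v,u in L],'low rim outer')
    line([bp(l-.5,v,ztop) for v,l,r in Rr],'red rim inner');line([bp(r+.5,v,ztop) for v,l,r in Rr],'red rim outer')
    # far corner of each rim along v
    return p,bp
if __name__=='__main__':
    rim(171.6+52.5)
E
python3 rim.py
```

```text
[(104, 394), (120, 393), (136, 391), (152, 390), (168, 389), (184, 387)] [(104, 307, 329), (120, 308, 329), (136, 308, 328), (152, 308, 328), (168, 308, 328), (184, 309, 328)]
low rim outer 24 normal yaw 1.2661 offset along axis from (554.5,-204): 135.0 rms 0.22 ends [517.6 -50.9] [581.  -70.3]
red rim inner 24 normal yaw 1.2755 offset along axis from (554.5,-204): 138.9 rms 0.15 ends [520.3 -48.7] [552.4 -57.9]
red rim outer 24 normal yaw 1.2719 offset along axis from (554.5,-204): 147.4 rms 0.66 ends [523. -40.] [553.3 -52.2]
```

Run:
```python
from rim import *
p,bp=rim(224.1)
f=p['frame'];hsv=cv2.cvtColor(f,cv2.COLOR_RGB2HSV).astype(int)
w=np.array([-np.sin(1.269),np.cos(1.269)])
for u in (372,378,384,390):
    v=next(v for v in range(80,130) if hsv[v,u,1]<60 and hsv[v+2,u,1]<60);print('low',u,v,'lat %.1f'%((bp(u,v-.5,105)-[554.5,-204])@w))
for u in (314,318,322,326):
    v=next(v for v in range(50,130) if f[v,u,0]>150 and f[v,u,1]<100);print('red',u,v,'lat %.1f'%((bp(u,v-.5,224.1)-[554.5,-204])@w))
for u in (250,280,300):
    v=next(v for v in range(50,130) if hsv[v,u,1]<60 and hsv[v+2,u,1]<60);print('top',u,v,'lat %.1f'%((bp(u,v-.5,224.1)-[554.5,-204])@w))
A=cur();m=(A@[.9,-86.3,72.5,1])[:3];print('model lat',(m[:2]-[554.5,-204])@w,m)
print(cur()[:3,:3].round(4))
```

```text
[(104, 394), (120, 392), (136, 391), (152, 389), (168, 388), (184, 387)] [(104, 307, 329), (120, 308, 329), (136, 308, 328), (152, 308, 328), (168, 308, 328), (184, 308, 328)]
low rim outer 24 normal yaw 1.2722 offset along axis from (554.5,-204): 135.3 rms 0.29 ends [517.7 -50.7] [581.1 -70. ]
red rim inner 24 normal yaw 1.2706 offset along axis from (554.5,-204): 138.8 rms 0.15 ends [520.4 -48.4] [552.4 -58.1]
red rim outer 24 normal yaw 1.2714 offset along axis from (554.5,-204): 147.7 rms 0.64 ends [523.1 -39.8] [553.3 -52.4]
low 372 99 lat 84.5
low 378 99 lat 84.5
low 384 99 lat 84.4
low 390 99 lat 84.4
red 314 99 lat 80.6
red 318 74 lat 88.4
red 322 74 lat 88.3
red 326 74 lat 88.3
top 250 78 lat 88.4
top 280 76 lat 88.5
top 300 75 lat 88.4
model lat 3.303565536087265 [ 555.47066666 -189.7676576   171.61281072]
[[-0.9567  0.2515 -0.1466]
 [ 0.2911  0.829  -0.4776]
 [ 0.0014 -0.4996 -0.8663]]
```

Run:
```python
from m import *
C=plan(cur(),final(-1.8725,[555.1,-203.7,156]),6)
```

```text
6 rows [-0.0025, -0.0021, 0.0113] [0.0, 0.0001, 0.0003] mid [589. -93. 181.] end [589.  -98.  175.6]
```

Call:
{"method": "apply_moves", "body": {"moves": [[[-0.0025,-0.0021,0.0113],[0,0.0001,0.0003],1],[[-0.0025,-0.0021,0.0113],[0,0.0001,0.0003],1],[[-0.0025,-0.0021,0.0113],[0,0.0001,0.0003],1],[[-0.0025,-0.0021,0.0113],[0,0.0001,0.0003],1],[[-0.0025,-0.0021,0.0113],[0,0.0001,0.0003],1],[[-0.0025,-0.0021,0.0113],[0,0.0001,0.0003],1],[[0,0,0],[0,0,0],1],[[0,0,0],[0,0,0],1]]}}

```text
time: 26.35
ee_pos: [589.0, -98.6, 175.6]
tool_rot: [0.145, 0.955, -0.256, -0.039]
wrist_force: [0.2, -0.0, -2.3]
grip_width: 0.08
grasp_force: 107.5
```

Run:
```python
from rim import *
A=cur();m=(A@[.9,-86.3,72.5,1])[:3];print(m,np.arctan2(-A[1,1],-A[0,1]),ctrl.read_state()['wrist_force'])
p,bp=rim(m[2]+52.5)
f=p['frame'];hsv=cv2.cvtColor(f,cv2.COLOR_RGB2HSV).astype(int)
w=np.array([-np.sin(1.269),np.cos(1.269)])
for u in (345,350,360,370):
    v=next((v for v in range(60,150) if hsv[v,u,1]<60 and hsv[v+2,u,1]<60),0);print('low',u,v,'lat %.1f'%((bp(u,v-.5,105)-[555.1,-203.7])@w))
for u in (318,322,326):
    v=next(v for v in range(50,130) if f[v,u,0]>150 and f[v,u,1]<100);print('red',u,v,'lat %.1f'%((bp(u,v-.5,m[2]+52.5)-[555.1,-203.7])@w))
for c in ['side','scene']: pts(c,['top_mid','top_red','top_grey','low_mid','low_red','low_pocket'])
C=plan(A,final(-1.8725,[555.1,-203.7,147]),4)
```

```text
[ 555.16667414 -204.28075313  155.972887  ] -1.8727315413357362 [ 0.2194869  -0.02868189 -2.32705341]
[(104, 407), (120, 406), (136, 405), (152, 403), (168, 402), (184, 400)] [(104, 307, 329), (120, 308, 329), (136, 308, 328), (152, 308, 328), (168, 308, 328), (184, 308, 328)]
low rim outer 24 normal yaw 1.2656 offset along axis from (554.5,-204): 134.9 rms 0.19 ends [522.5 -52.8] [579.8 -70.6]
red rim inner 24 normal yaw 1.2637 offset along axis from (554.5,-204): 125.2 rms 0.15 ends [521.  -62.4] [553.  -72.3]
red rim outer 24 normal yaw 1.2656 offset along axis from (554.5,-204): 134.1 rms 0.71 ends [523.8 -53.8] [554.  -65.7]
low 345 92 lat 84.5
low 350 91 lat 85.0
low 360 91 lat 84.8
low 370 91 lat 84.6
red 318 74 lat 84.1
red 322 74 lat 84.0
red 326 74 lat 83.9
side top_mid [([556.2, -204.0, 156.2], 0.73)]
side top_red [([589.8, -80.1, 210.9], 0.84)]
side top_grey [([515.6, -329.3, 207.5], 0.7)]
side low_mid [([555.5, -203.7, 52.4], 0.84), ([554.0, -200.8, 156.5], 0.31)]
side low_red [([516.2, -327.0, 103.0], 0.97)]
side low_pocket []
scene top_mid [([555.3, -202.3, 155.7], 0.75)]
scene top_red [([596.6, -83.1, 208.2], 0.93)]
scene top_grey [([517.7, -329.1, 208.2], 0.6)]
scene low_mid [([518.6, -327.3, 205.0], 0.54)]
scene low_red []
scene low_pocket [([610.7, -258.3, 93.5], 0.76)]
4 rows [0.0002, 0.0041, 0.0063] [0.0, -0.0, -0.0] mid [589. -98. 169.] end [588.9 -98.1 166.6]
```

Call:
{"method": "apply_moves", "body": {"moves": [[[0.0023,0.002,-0.0012],[0,0,0],1],[[0,0.00167,0.0029],[0,0,0],1],[[0,0.00167,0.0029],[0,0,0],1],[[0,0.00167,0.0029],[0,0,0],1],[[0,0.00167,0.0029],[0,0,0],1],[[0,0,0],[0,0,0],1]]}}

```text
time: 27.85
ee_pos: [588.4, -97.7, 171.4]
tool_rot: [0.145, 0.955, -0.256, -0.039]
wrist_force: [-0.4, 0.3, -1.4]
grip_width: 0.079
grasp_force: 107.5
```

Call:
{"method": "apply_moves", "body": {"moves": [[[0,0.00167,0.0029],[0,0,0],1],[[0,0.00167,0.0029],[0,0,0],1],[[0,0,0],[0,0,0],1]]}}

```text
time: 28.22
ee_pos: [588.4, -97.7, 169.4]
tool_rot: [0.145, 0.955, -0.256, -0.039]
wrist_force: [0.0, 0.5, -1.8]
grip_width: 0.077
grasp_force: 107.5
```

Call:
{"method": "apply_moves", "body": {"moves": [[[0,0.00167,0.0029],[0,0,0],1],[[0,0.00167,0.0029],[0,0,0],1],[[0,0,0],[0,0,0],1]]}}

```text
time: 28.6
ee_pos: [588.4, -97.7, 167.4]
tool_rot: [0.145, 0.955, -0.256, -0.039]
wrist_force: [0.5, 0.5, -1.6]
grip_width: 0.078
grasp_force: 107.5
```

Call:
{"method": "apply_moves", "body": {"moves": [[[0,0.00167,0.0029],[0,0,0],1],[[0,0.001,0.0017],[0,0,0],1],[[0,0,0],[0,0,0],1]]}}

```text
time: 28.98
ee_pos: [588.5, -97.7, 165.9]
tool_rot: [0.145, 0.955, -0.256, -0.039]
wrist_force: [0.3, 0.7, -2.4]
grip_width: 0.082
grasp_force: 107.5
```

Call:
{"method": "apply_moves", "body": {"moves": [[[0,0.00083,0.00145],[0,0,0],1],[[0,0.00083,0.00145],[0,0,0],1],[[0,0,0],[0,0,0],1]]}}

```text
time: 29.35
ee_pos: [588.5, -97.7, 164.9]
tool_rot: [0.145, 0.955, -0.256, -0.039]
wrist_force: [-0.1, 0.3, -1.9]
grip_width: 0.08
grasp_force: 107.5
```

Call:
{"method": "apply_moves", "body": {"moves": [[[0,0.00083,0.00145],[0,0,0],1],[[0,0,0],[0,0,0],1]]}}

```text
time: 29.6
ee_pos: [588.5, -97.7, 164.4]
tool_rot: [0.145, 0.955, -0.256, -0.039]
wrist_force: [-0.5, -0.1, -2.2]
grip_width: 0.08
grasp_force: 107.3
```

Call:
{"method": "apply_moves", "body": {"moves": [[[0,0.00083,0.00145],[0,0,0],1],[[0,0,0],[0,0,0],1]]}}

```text
time: 29.85
ee_pos: [588.6, -97.8, 164.0]
tool_rot: [0.145, 0.955, -0.256, -0.039]
wrist_force: [-0.9, -0.4, -0.9]
grip_width: 0.077
grasp_force: 107.5
```

Call:
{"method": "apply_moves", "body": {"moves": [[[0,0.00083,0.00145],[0,0,0],1],[[0,0,0],[0,0,0],1]]}}

```text
time: 30.1
ee_pos: [588.7, -97.7, 163.7]
tool_rot: [0.145, 0.955, -0.256, -0.039]
wrist_force: [-0.8, 0.8, -0.4]
grip_width: 0.079
grasp_force: 108.1
```

Call:
{"method": "apply_moves", "body": {"moves": [[[0,0,0],[0,0,0],0.7],[[0,0,0],[0,0,0],0.4],[[0,0,0],[0,0,0],0],[[0,0,0],[0,0,0],-0.5],[[0,0,0],[0,0,0],-0.7],[[0,0,-0.03],[0,0,0],-0.7],[[0,0,-0.06],[0,0,0],-0.7],[[0,0,-0.12],[0,0,0],-0.7],[[0,0,-0.15],[0,0,0],-0.7],[[0,0,-0.1],[0,0,0],-0.7]], "grip_force": 30}}

```text
time: 31.35
ee_pos: [610.2, -30.3, 286.7]
tool_rot: [0.145, 0.955, -0.255, -0.037]
wrist_force: [0.2, 0.2, -0.4]
grip_width: 0.851
grasp_force: 0.0
```

Run:
```python
from m import *
for c in ['side','scene']: p=pts(c,['top_mid','top_red','top_grey','low_mid','low_red','low_pocket','spice_mid','can_mid','jam_mid'])
p=ctrl.get_image('side');f=cv2.resize(cv2.cvtColor(p['frame'],cv2.COLOR_RGB2BGR)[110:290,260:480],None,fx=3,fy=3);cv2.imwrite('pics/h.png',f)
```

```text
side top_mid [([556.5, -198.7, 145.1], 0.78), ([516.2, -325.4, 101.0], 0.27)]
side top_red [([589.9, -79.1, 198.7], 0.78), ([518.8, -323.3, 100.2], 0.32)]
side top_grey [([515.1, -324.4, 195.2], 0.83)]
side low_mid [([555.2, -202.1, 54.4], 0.9)]
side low_red [([517.3, -323.5, 101.8], 0.56)]
side low_pocket []
side spice_mid [([762.4, 143.8, 39.5], 0.7)]
side can_mid [([761.6, -143.3, 41.9], 0.59)]
side jam_mid [([745.8, 33.2, 42.0], 0.93)]
scene top_mid [([554.8, -202.6, 145.1], 0.91)]
scene top_red [([595.6, -81.0, 197.3], 0.56)]
scene top_grey [([520.0, -328.7, 193.2], 0.72)]
scene low_mid []
scene low_red []
scene low_pocket [([608.8, -259.2, 88.0], 0.65)]
scene spice_mid []
scene can_mid [([762.7, -141.7, 43.0], 0.95)]
scene jam_mid []
```

View pics/h.png

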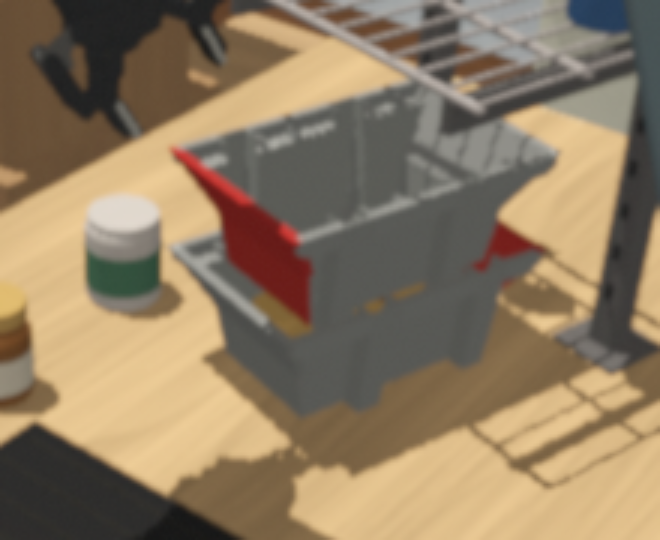

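The side crop shows the tote stacked level, red end at (240,210) over the plain end. It is clear of the jars and released. The measured middle height of 145 mm matches the 144.5 mm expected, and the bystanders have not moved.

```bash
python3 -c "
from station import ctrl
print(ctrl.close_job())"
```

```text
the job is handed in; nothing more can be done
None
```

The upper tote is stacked end for end on the tote of jars, red end over the plain end, seated and level by the last camera check. The arm has let go and the job is handed in; no verdict came back.

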